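# Pack a spare bearing into an airtight pail

### The arm

A 6-joint arm with a two-finger parallel gripper is mounted at the origin on the work surface. World frame = base frame: x ahead of the robot, y to its left, z up, the work surface at z = 0. Lengths are in m, angles in rad, forces in N, time in s.
With the tool pointing down it reaches from about 0.4 to 0.925 m from the base axis. Payload 12.5 kg.
Tool frame: the origin (TCP) lies on the centre line of the jaws, within the pads' length; the fingertips stand 25 mm ahead of it and the grasp point (between the pads) lies 6 mm ahead of it (bot.tip_extent is the distance from the TCP to the fingertips, in m); z points along the fingers, y is the line along which they close (so a half turn about z gives the same grasp; the last joint's range is limited). The gripper opens to 95 mm and grips with 3 to 60 N. Pads are 20 mm wide; open, the fingers measure 119 mm over their backs; the gripper's body (75 mm by 180 mm) begins 59 mm behind the grasp point.
Start: joints at [1.095, 0.491, 1.559, -0, 1.092, -0.106], TCP at [0.226, 0.583, 0.24] pointing down, gripper open.
Joint ranges: [-3.1, 3.1], [-0.84, 2.19], [0.05, 2.79], [-1.13, 4.28], [0.06, 2.93], [-2.69, 2.69]. Speed limits (rad/s): [2.22, 2.22, 2.79, 3.14, 3.14, 3.14].

### API

Orientations are given as [roll, pitch, yaw] about the fixed x, y, z axes, in that order (R = Rz(yaw) Ry(pitch) Rx(roll)).
In Python, from cell import readout, vision, order, finder, bot gives the robot as it stands.
- The arm moves only by the shell command python3 -m pendant 'ROWS' [FORCE]. ROWS is JSON, a list of rows, each an object of numbers: "x", "y", "z": the shift along the tool's x, y, z as a fraction of full scale; "twist": the turn about the tool's z as a fraction of full scale; "fingers": the opening in per cent of the stroke, from 0 (shut) to 100 (fully open). In form: [{"x": .., "y": .., "z": .., "twist": .., "fingers": ..}, ...]. A call has exactly 10 rows; each row shifts and turns the commanded pose from where the row before left it, along the tool's axes as they then stand; what a row does not reach is not made up. Full scale, the value 1, is 0.12 m for a shift and pi rad for a turn. A row lasts 1/12 s, in which the tool goes at most 41.7 mm and 7.16 degrees, less where a joint would pass 70% of its speed; a pose out of reach is approached as far as the arm can. A call with a number of a shift or a turn outside -1 to 1 is refused whole. A call with a gripper value outside its range is refused whole. The fingers move at their own pace and stop on an object; FORCE is the grip in N (left out, the last holds). Time passes only in rows, so rows that do not move let the fingers close, or fill a call up. It gives the time, the measured TCP pose, the force, the opening and the grip force at its end, in the units of the state.
- readout.read_state(): the state, without advancing time (a new reading comes with each control period).
- vision.read_camera(name): name is "side" or "top" or "wrist"; returns a dict with "image" (384x512x3 uint8, red, green, blue), "intrinsics" (3x3 intrinsics, pixels), "k1" (the pictures are not rectified: a ray, as slopes to the right and down, at radius r is drawn at 1 + k1 r^2 times it, then the intrinsics apply), "world_from_camera" (4x4, takes a point from camera to world coordinates); the wrist camera has in their place "mount" (4x4, takes a point from camera to tool coordinates, whose origin is the TCP and whose axes are the flange's). Camera axes: x right, y down, z forward; pixel columns grow to the right and rows downward; lengths in m; the calibration is good to about 2 mm. A picture is of the moment at which its call begins: read the wrist's pose just before it. There is no depth.
- order.job_done(): hands the job in; it is judged then, once.
Trained networks look in the newest picture that a camera, given by its name, has taken for a name from the list of things; names that differ only in an ending like _2 or _b are one class to them, and where a whole thing is asked for, a point or a joint stands for the part that bears it (a point fixed in the world has none). Each returns a list of dicts, best first, with "conf" (0 to 1); they miss things now and then, are a little off and sometimes report something else, mostly with a low value. They report only what shows in the picture. A call takes as long as a camera call. They do not tell look-alikes from the thing itself.
- finder.outline_of(camera, label): "pixels" (384x512 bool, what is visible of it) and "box" ([left, top, right, bottom] in pixels, round what is visible of it).
- finder.mark_of(camera, label): "at" ([column, row] in pixels: a listed point, or the origin of a listed thing).
The state is a dict: "t": time; "joint_positions": joint angles; "joint_velocities": joint speeds; "effort": joint torques, N m; "position": TCP position; "eef_rot": TCP orientation; "contact_force": force on the tool from outside, world axes, zero at the start; "torque": the same for the moment, N m; "width": finger opening in m; "grasp_force": force on a finger pad.
Only numpy, scipy, OpenCV 4.12 (cv2) and the standard library are available. Lean on these libraries where they do the work, as an engineer would, in place of code of your own. Each camera call takes 0.05 s, during which the arm holds its last target. There are 200 camera calls.

### The job

Pack the large bearing away for dry storage: lower it into the open white pail so that it lies flat on the bottom (never drop it), lay the lid on squarely, then press the lid's edge down section by section all the way round until every section is fully home. Leave the other things on the bench where they are.

Things in the scene. Friction and masses are not known exactly. Their poses are not given: they have to be found in the camera images.
- bearing_mid (a point): The large bearing: a steel ring with black rubber seals, outer diameter 62 mm, bore 30 mm, 24 mm high, about 0.3 kg, lying flat on the bench midway between pail and lid or a little before or behind that. This point is its centre, half-way up (12 mm above the bench at the start); z is its axis. It may lie in the pail either face up, anywhere on the bottom.
- pail: Open shallow round pail of white plastic, loose, about 0.55 kg, standing upright on the bench: 192 mm across the rim and 75 mm high, mouth 176 mm across narrowing to 168 mm at the inner floor, which lies 4 mm above its underside. A thin wire bail hangs outside, below the rim. Origin: centre of the underside; z up.
- pail_mouth (a point): Centre of the pail's mouth, level with the top of the rim (75 mm above the pail's underside).
- lid_bar (a point): Middle of the grip bar of the pail's lid, half-way up it. Lid: round, white plastic, loose, 208 mm across, about 0.35 kg, lying right side up on the bench. The bar, 78 mm long (this frame's x), 14 mm wide (y) and 26 mm high, stands on the recessed panel in the middle. This point is 27 mm, the bar's top 40 mm, the panel 14 mm above the lid's underside.
- lid_seat (a point): Centre of the underside of the lid's black gasket, 14 mm above the lid's underside; axes as the lid's (x along the bar). Laid on, it coincides with the centre of the pail's mouth, and the bar's middle is 88 mm above the pail's underside. Below it a tapered plug, 14 mm deep, 154 mm across at the bottom and 168 mm at the top, enters the mouth. Any yaw of the lid fits.
- edge0 (a joint): The lid's raised rim is cut into six sections of 60 degrees, edge0 to edge5 counter-clockwise from above; edge0 is centred on the lid's +x. Value: how far it is pressed down, in m: 0 up (start), 0.008 home. Its flat top covers radii 80 to 104 mm; press at radius 92 mm. With the lid on the pail the tops are 91 mm above the pail's underside when up, 83 mm when home.
- edge1 (a joint): As edge0, centred 60 degrees counter-clockwise from the lid's +x. Each section slides down on its own under about 6 N, stays where it is left and stops hard when home; a push of 10 to 20 N is right.
- edge2 (a joint): As edge0, centred 120 degrees counter-clockwise from the lid's +x.
- edge3 (a joint): As edge0, centred 180 degrees counter-clockwise from the lid's +x.
- edge4 (a joint): As edge0, centred 240 degrees counter-clockwise from the lid's +x.
- edge5 (a joint): As edge0, centred 300 degrees counter-clockwise from the lid's +x.
- small_bearing_mid (a point): A bystander: a smaller bearing, 41 mm outer diameter, 13 mm high, lying flat; this point is its centre. It is not to be packed.
- filter: A bystander: upright oil filter cartridge, 76 mm across, 94 mm high. Origin: centre of the underside.
- pulley: A bystander: dark V-belt pulley lying flat, 112 mm across, 34 mm high. Origin: centre of the underside.
- pinion: A bystander: steel gear with a hub lying flat, 80 mm across, 34 mm high. Origin: centre of the underside.
- spanner: A bystander: flat spanner, about 210 mm long, lying on the right.
- mallet: A bystander: rubber mallet, 265 mm long, head 52 mm across, lying on the left.
- oil_can: A bystander: upright can, 60 mm across, 150 mm high. Origin: centre of the underside.
- mug: A bystander: mug, 80 mm across, 92 mm high. Origin: centre of the underside.
Not all that is in view belongs to the job. What is shaped like the part that bears bearing_mid but green, purple or turquoise is not meant.

How it is judged:
By the outcome, as a careful person would: the job done as asked, in the order asked, and still so for the second after the job is handed in, with the robot touching nothing.
It also fails if it takes over 72 s, if anything falls off the work surface, if the arm or the gripper's body presses on something with over 40 N, if the wrist force passes 120 N, or if a joint passes its speed limit or range.

## Working session

There is one attempt and no reset: what is moved stays moved. The work goes in short steps, Python scripts to look and compute and a shell command to move; the robot and the scene stay as the last step left them, time stands still between calls to the robot, and variables do not carry over. Pictures are saved under pics/ and viewed, at most 10 in all, crops included, and the job is handed in when it is done.

```bash
mkdir -p pics; ls; cat > h.py <<'E'
import numpy as np, cv2
from cell import readout, vision, order, finder, bot
from scipy.spatial.transform import Rotation as R
def pose(s):
    T=np.eye(4);T[:3,:3]=R.from_euler('xyz',s['eef_rot']).as_matrix();T[:3,3]=s['position'];return T
def cam(name):
    s=readout.read_state();c=vision.read_camera(name)
    c['T']=pose(s)@np.array(c['mount']) if 'mount' in c else np.array(c['world_from_camera'])
    return c
def ray(c,uv):
    K=np.array(c['intrinsics']);k=c['k1']
    d=np.array([(uv[0]-K[0,2])/K[0,0],(uv[1]-K[1,2])/K[1,1]]);u=d.copy()
    for _ in range(20): u=d/(1+k*(u@u))
    return c['T'][:3,:3]@np.array([u[0],u[1],1]),c['T'][:3,3]
def at(c,uv,z):
    d,o=ray(c,np.array(uv,float));return o+d*(z-o[2])/d[2]
def proj(c,p):
    q=np.linalg.inv(c['T'])@np.append(p,1);u=q[:2]/q[2];u=u*(1+c['k1']*(u@u));K=np.array(c['intrinsics'])
    return np.array([K[0,0]*u[0]+K[0,2],K[1,1]*u[1]+K[1,2]])
def save(c,n,box=None,f=1):
    im=np.array(c['image'])[:,:,::-1]
    if box: im=im[box[1]:box[3],box[0]:box[2]]
    cv2.imwrite('pics/'+n+'.png',cv2.resize(im,None,fx=f,fy=f))
def marks(c,name,d):
    for l,z in d.items():
        for r in finder.mark_of(name,l)[:4]:
            print(name,l,round(r['conf'],2),np.round(r['at'],1),np.round(at(c,r['at'],z),4))
E
python3 - <<'E'
from h import *
print(readout.read_state())
for n in ['top','side']:
    c=cam(n);save(c,n+'1',f=1.5)
    print(np.round(c['T'],3).tolist())
    marks(c,n,dict(bearing_mid=.012,pail_mouth=.075,lid_bar=.027,lid_seat=.014,edge0=.014,pail=0.))
E
```

```text
pics
{'t': 0.0, 'joint_positions': array([ 1.09540910e+00,  4.91567162e-01,  1.55950633e+00,  9.01900790e-06,
        1.09167719e+00, -1.05598061e-01]), 'joint_velocities': array([ 0.00071137, -0.00040704,  0.00066569,  0.00208295,  0.00141831,
        0.00014058]), 'effort': array([ 5.04952859e-04, -6.12640572e+01, -2.58167928e+01,  6.91689667e-02,
        4.83422284e-02, -9.82184292e-05]), 'position': array([0.22575353, 0.58254967, 0.23903742]), 'eef_rot': array([-3.14044192e+00, -1.30012134e-04,  2.77179925e+00]), 'contact_force': array([-0.91980176, -0.14020019,  0.25134315]), 'torque': array([ 0.04526064, -0.02894608,  0.00050268]), 'grasp_force': 0.0, 'width': 0.09507762622507002}
[[-0.016, -0.987, 0.162, 0.37], [-1.0, 0.017, 0.005, -0.012], [-0.008, -0.162, -0.987, 1.258], [0.0, 0.0, 0.0, 1.0]]
top bearing_mid 0.92 [345.1 286.6] [ 0.3087 -0.2512  0.012 ]
top bearing_mid 0.71 [235.1 266.1] [0.3713 0.0564 0.012 ]
top bearing_mid 0.65 [192.7 283.5] [0.3243 0.176  0.012 ]
top bearing_mid 0.59 [276.5 278.2] [ 0.3358 -0.0593  0.012 ]
top pail_mouth 0.77 [334.5 209.9] [ 0.518  -0.2191  0.075 ]
top pail_mouth 0.35 [254.9 175.4] [ 0.6175 -0.0037  0.075 ]
top lid_bar 0.94 [175.3 211.1] [0.5281 0.2244 0.027 ]
top lid_bar 0.39 [253.9 172.2] [ 0.637  -0.0007  0.027 ]
top lid_seat 0.73 [177.1 210.9] [0.5302 0.2217 0.014 ]
top lid_seat 0.25 [250.6 229.7] [0.4731 0.0113 0.014 ]Traceback (most recent call last):
  File "<stdin>", line 6, in <module>
  File "h.py", line 26, in marks
    for r in finder.mark_of(name,l)[:4]:
             ~~~~~~~~~~~~~~^^^^^^^^
ValueError: it knows: bearing_mid, filter, lid_bar, lid_seat, mallet, mug, oil_can, pail, pail_mouth, pinion, pulley, small_bearing_mid, spanner
```

View pics/top1.png

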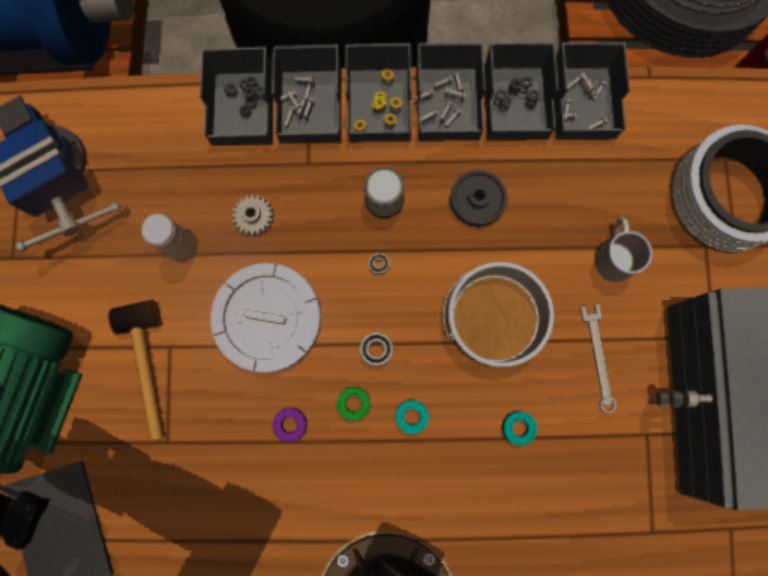

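The top view shows the ring candidates (full-size pixels): black/steel bearing at (251,233), green (235,269), purple (193,283), turquoise (275,278) and (346,286), and small bearing (252,176). By colour and size, I choose (251,233). The pail is at (333,210), and the lid is at (177,212) with its bar running roughly left to right.

```bash
python3 - <<'E'
from h import *
c=cam('top');save(c,'crop1',(130,160,380,260),3.2)
def circ(l,z):
    for r in finder.outline_of('top',l)[:6]:
        m=r['pixels'].astype(np.uint8);cs=max(cv2.findContours(m,0,1)[0],key=cv2.contourArea)[:,0]
        P=np.array([at(c,p,z)[:2] for p in cs]).astype(np.float32)
        (x,y),rad=cv2.minEnclosingCircle(P);print(l,round(r['conf'],2),r['box'],x,y,rad)
circ('bearing_mid',.024);circ('pail',.075);circ('lid_bar',.015);circ('small_bearing_mid',.013);circ('filter',.05)
for a in [(247,312),(286,322)]: print(at(c,np.array(a)/1.5,.04))
c=cam('side');save(c,'side1',f=1.5)
marks(c,'side',dict(bearing_mid=.012,pail_mouth=.075,lid_bar=.027,lid_seat=.014))
w=cam('wrist');print(np.round(w['mount'],3).tolist(),w['intrinsics'])
E
```

```text
bearing_mid 0.82 [335.9, 275.6, 357.2, 296.4] 0.31511542201042175 -0.252149373292923 0.03295716270804405
bearing_mid 0.73 [225.1, 258.5, 248.6, 281.9] 0.36297470331192017 0.05513426661491394 0.0318525992333889
bearing_mid 0.71 [239.9, 220.3, 258.4, 243.1] 0.464460551738739 0.010167073458433151 0.0317189060151577
bearing_mid 0.69 [267.2, 268.3, 285.2, 289.9] 0.33769869804382324 -0.052077896893024445 0.03154267370700836
bearing_mid 0.65 [154.0, 128.0, 185.1, 159.1] 0.7294430136680603 0.24803407490253448 0.04085380211472511
bearing_mid 0.58 [180.5, 271.4, 204.8, 292.7] 0.3253095746040344 0.17401222884655 0.03266707807779312
pail 0.62 [299.3, 176.0, 366.8, 245.5] 0.5218378901481628 -0.2153383046388626 0.09785725176334381
lid_bar 0.58 [137.7, 175.1, 210.8, 248.3] 0.5295473337173462 0.2226860076189041 0.10939189046621323
lid_bar 0.57 [298.3, 173.8, 365.4, 243.3] 0.5283107757568359 -0.22402732074260712 0.1037406474351883
small_bearing_mid 0.63 [249.3, 168.6, 258.2, 181.4] 0.6317753791809082 0.0027211280539631844 0.02012135460972786
filter 0.67 [242.8, 111.4, 269.3, 145.5] 0.7633341550827026 -0.008954422548413277 0.05012282729148865
[0.53564377 0.25220404 0.04      ]
[0.51563089 0.17835196 0.04      ]
side bearing_mid 0.91 [196.1 227.6] [ 0.341 -0.041  0.012]
side bearing_mid 0.81 [228.8 211.9] [0.4548 0.0037 0.012 ]
side bearing_mid 0.79 [199.8 209.6] [0.369  0.0488 0.012 ]
side bearing_mid 0.77 [178.9 192.4] [0.3187 0.1786 0.012 ]
side pail_mouth 0.73 [270.6 233.2] [ 0.5169 -0.2153  0.075 ]
side lid_bar 0.76 [230.6 173.7] [0.5181 0.2175 0.027 ]
side lid_seat 0.74 [235.9 174.7] [0.5401 0.2255 0.014 ]
side lid_seat 0.15 [271.6 253.7] [ 0.5149 -0.228   0.014 ]
[[-0.001, -0.958, -0.288, 0.081], [1.0, -0.001, -0.001, 0.0], [0.001, -0.288, 0.958, -0.146], [0.0, 0.0, 0.0, 1.0]] [[305.84869288   0.         255.06868006]
 [  0.         305.84869288 190.35629554]
 [  0.           0.           1.        ]]
```

View pics/crop1.png

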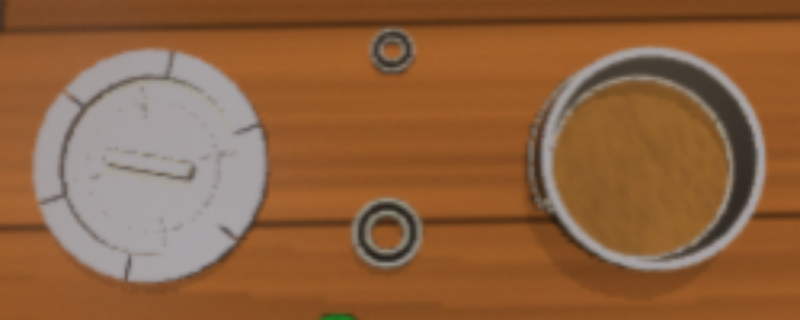

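The crop shows the steel ring with black seals at crop (387,233), which is top (251,233), about (0.463, 0.008) m. None of the coloured rings match, so this is the one. I'll turn to yaw 75° (across the lid's bar) and go above it.

```bash
python3 -m pendant '[{"twist":0.039},{"twist":0.039},{"twist":0.039},{"twist":0.039},{"twist":0.039},{"twist":0.039},{"twist":0.039},{"twist":0.039},{"twist":0.039},{"twist":0.039}]'
python3 -m pendant '[{"twist":0.039},{"twist":0.037},{"x":-0.229,"y":0.175},{"x":-0.229,"y":0.175},{"x":-0.229,"y":0.175},{"x":-0.229,"y":0.175},{"x":-0.229,"y":0.175},{"x":-0.229,"y":0.175},{"x":-0.229,"y":0.175},{"x":-0.229,"y":0.175}]'
python3 -m pendant '[{"x":-0.229,"y":0.175},{"x":-0.229,"y":0.175},{"x":-0.229,"y":0.175},{"x":-0.229,"y":0.175},{"x":-0.229,"y":0.175},{"x":-0.229,"y":0.175},{"x":-0.229,"y":0.175},{"x":-0.229,"y":0.175},{"x":-0.229,"y":0.175},{"x":-0.229,"y":0.175}]'
python3 - <<'E'
from h import *
c=cam('wrist');save(c,'w1',f=1.2)
print(readout.read_state()['position'],readout.read_state()['eef_rot'])
marks(c,'wrist',dict(bearing_mid=.012))
for r in finder.outline_of('wrist','bearing_mid'):
    cs=max(cv2.findContours(r['pixels'].astype(np.uint8),0,1)[0],key=cv2.contourArea)[:,0]
    P=np.array([at(c,p,.024)[:2] for p in cs]).astype(np.float32)
    print(r['conf'],r['box'],cv2.minEnclosingCircle(P))
E
```

```text
[0.22586123 0.58276297 0.23967022] [3.14153344e+00 2.30664510e-05 2.77184182e+00]invalid input
invalid input
invalid input
```

View pics/w1.png

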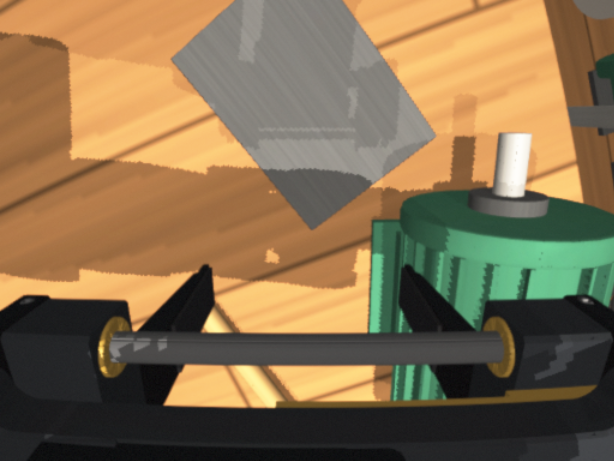

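The wrist view shows only the green motor on the left: the arm has not moved, because the rows need all five keys. I'll retype them.

```bash
python3 -m pendant '[{"x":0,"y":0,"z":0,"twist":0.039,"fingers":100},{"x":0,"y":0,"z":0,"twist":0.039,"fingers":100},{"x":0,"y":0,"z":0,"twist":0.039,"fingers":100},{"x":0,"y":0,"z":0,"twist":0.039,"fingers":100},{"x":0,"y":0,"z":0,"twist":0.039,"fingers":100},{"x":0,"y":0,"z":0,"twist":0.039,"fingers":100},{"x":0,"y":0,"z":0,"twist":0.039,"fingers":100},{"x":0,"y":0,"z":0,"twist":0.039,"fingers":100},{"x":0,"y":0,"z":0,"twist":0.039,"fingers":100},{"x":0,"y":0,"z":0,"twist":0.039,"fingers":100}]'
python3 -m pendant '[{"x":0,"y":0,"z":0,"twist":0.039,"fingers":100},{"x":0,"y":0,"z":0,"twist":0.037,"fingers":100},{"x":-0.229,"y":0.175,"z":0,"twist":0,"fingers":100},{"x":-0.229,"y":0.175,"z":0,"twist":0,"fingers":100},{"x":-0.229,"y":0.175,"z":0,"twist":0,"fingers":100},{"x":-0.229,"y":0.175,"z":0,"twist":0,"fingers":100},{"x":-0.229,"y":0.175,"z":0,"twist":0,"fingers":100},{"x":-0.229,"y":0.175,"z":0,"twist":0,"fingers":100},{"x":-0.229,"y":0.175,"z":0,"twist":0,"fingers":100},{"x":-0.229,"y":0.175,"z":0,"twist":0,"fingers":100}]'
python3 -m pendant '[{"x":-0.229,"y":0.175,"z":0,"twist":0,"fingers":100},{"x":-0.229,"y":0.175,"z":0,"twist":0,"fingers":100},{"x":-0.229,"y":0.175,"z":0,"twist":0,"fingers":100},{"x":-0.229,"y":0.175,"z":0,"twist":0,"fingers":100},{"x":-0.229,"y":0.175,"z":0,"twist":0,"fingers":100},{"x":-0.229,"y":0.175,"z":0,"twist":0,"fingers":100},{"x":-0.229,"y":0.175,"z":0,"twist":0,"fingers":100},{"x":-0.229,"y":0.175,"z":0,"twist":0,"fingers":100},{"x":-0.229,"y":0.175,"z":0,"twist":0,"fingers":100},{"x":-0.229,"y":0.175,"z":0,"twist":0,"fingers":100}]'
cat >> h.py <<'E'
def togo(xyz):
    T=pose(readout.read_state());print('to go (full scale)',np.round(T[:3,:3].T@(np.array(xyz)-T[:3,3])/.12,3))
def circ(c,n,l,z):
    for r in finder.outline_of(n,l):
        cs=max(cv2.findContours(r['pixels'].astype(np.uint8),0,1)[0],key=cv2.contourArea)[:,0]
        P=np.array([at(c,p,z)[:2] for p in cs]).astype(np.float32)
        print(l,round(r['conf'],2),np.round(r['box']),np.round(np.hstack(cv2.minEnclosingCircle(P)),4),'ell',np.round(np.hstack(cv2.fitEllipse(P)),4))
E
python3 - <<'E'
from h import *
c=cam('wrist');save(c,'w2',f=1.2)
s=readout.read_state();print(s['position'],s['eef_rot'],s['t'])
marks(c,'wrist',dict(bearing_mid=.012)); circ(c,'wrist','bearing_mid',.024)
E
```

```text
t: 1.83
position: [0.2259, 0.5828, 0.2397]
eef_rot: [3.142, -0.0, 1.541]
contact_force: [0.3, 1.0, 0.2]
width: 0.0946
grasp_force: 0.0
t: 2.67
position: [0.3312, 0.3253, 0.2398]
eef_rot: [3.141, -0.001, 1.308]
contact_force: [1.6, 1.2, -0.3]
width: 0.0953
grasp_force: 0.0
t: 3.5
position: [0.4627, 0.0051, 0.2399]
eef_rot: [3.141, -0.0, 1.308]
contact_force: [0.1, 0.1, -0.2]
width: 0.0948
grasp_force: 0.0
[0.46510406 0.00112445 0.23983525] [3.13920417e+00 7.97160648e-04 1.30617784e+00] 3.55
wrist bearing_mid 0.83 [206.6 346.7] [ 0.3163 -0.2492  0.012 ]
wrist bearing_mid 0.77 [176.1 230.4] [ 0.3385 -0.051   0.012 ]
wrist bearing_mid 0.73 [104.2  58.1] [0.3272 0.1768 0.012 ]
wrist bearing_mid 0.7 [255.  159.5] [0.4653 0.0138 0.012 ]
bearing_mid 0.86 [191. 328. 222. 340.] [ 0.3247 -0.2198  0.0247] ell [ 3.27100e-01 -2.16000e-01  1.98000e-02  5.06000e-02  7.32277e+01]
bearing_mid 0.85 [229. 134. 282. 186.] [0.4654 0.0135 0.0318] ell [4.657000e-01 1.330000e-02 6.060000e-02 6.200000e-02 1.654618e+02]
bearing_mid 0.73 [139. 124. 194. 174.] [0.3658 0.0585 0.0341] ell [3.66000e-01 5.69000e-02 6.05000e-02 6.65000e-02 9.86791e+01]
bearing_mid 0.7 [ 75.  27. 133.  86.] [0.3307 0.1746 0.0356] ell [ 0.3302  0.1742  0.0621  0.0707 58.8934]
bearing_mid 0.64 [152. 208. 204. 257.] [ 0.3429 -0.0485  0.0341] ell [ 3.443000e-01 -4.710000e-02  6.030000e-02  6.290000e-02  1.218105e+02]
```

View pics/w2.png

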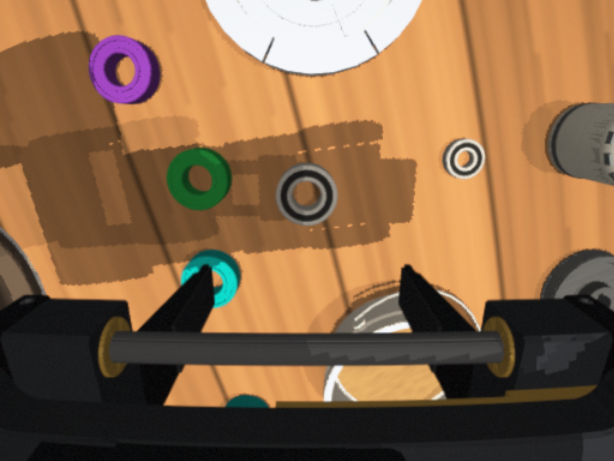

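The bearing is in the clear at (306,194) in the wrist view (x1.2 scale), 12 mm ahead along tool x. I'll align and descend most of the way.

```bash
python3 -m pendant '[{"x":0.1,"y":-0.02,"z":0.1,"twist":0,"fingers":100},{"x":0,"y":0,"z":0.2,"twist":0,"fingers":100},{"x":0,"y":0,"z":0.2,"twist":0,"fingers":100},{"x":0,"y":0,"z":0.2,"twist":0,"fingers":100},{"x":0,"y":0,"z":0.2,"twist":0,"fingers":100},{"x":0,"y":0,"z":0.2,"twist":0,"fingers":100},{"x":0,"y":0,"z":0.2,"twist":0,"fingers":100},{"x":0,"y":0,"z":0.1,"twist":0,"fingers":100},{"x":0,"y":0,"z":0,"twist":0,"fingers":100},{"x":0,"y":0,"z":0,"twist":0,"fingers":100}]'
python3 - <<'E'
from h import *
c=cam('wrist')
s=readout.read_state();print(s['position'],s['eef_rot'],s['t'])
circ(c,'wrist','bearing_mid',.024);togo([.4655,.0135,.032])
E
```

```text
t: 4.48
position: [0.4627, 0.0199, 0.0716]
eef_rot: [-3.14, 0.0, 1.309]
contact_force: [0.5, -0.3, -0.1]
width: 0.0951
grasp_force: 0.0
[0.46312247 0.01973279 0.07221207] [ 3.14137274e+00 -1.52152552e-04  1.30865149e+00] 4.5333
bearing_mid 0.8 [138. 300. 174. 340.] [ 0.3626 -0.0397  0.0203] ell [ 3.662000e-01 -4.310000e-02  2.450000e-02  3.820000e-02  1.385595e+02]
bearing_mid 0.78 [218. 181. 307. 270.] [0.4655 0.0149 0.034 ] ell [4.6540e-01 1.4700e-02 6.0600e-02 6.7200e-02 1.6621e+02]
bearing_mid 0.75 [  2.   6.  47. 101.] [0.3418 0.1693 0.0294] ell [3.503000e-01 1.649000e-01 3.580000e-02 6.240000e-02 1.567535e+02]
bearing_mid 0.68 [ 62. 160. 157. 251.] [0.3681 0.0588 0.0361] ell [3.677000e-01 5.800000e-02 6.100000e-02 7.150000e-02 1.092448e+02]
to go (full scale) [-0.044  0.03   0.338]
```

```bash
python3 -m pendant '[{"x":-0.04,"y":0.03,"z":0.1,"twist":0,"fingers":100},{"x":0,"y":0,"z":0.12,"twist":0,"fingers":100},{"x":0,"y":0,"z":0.11,"twist":0,"fingers":100},{"x":0,"y":0,"z":0,"twist":0,"fingers":100},{"x":0,"y":0,"z":0,"twist":0,"fingers":50},{"x":0,"y":0,"z":0,"twist":0,"fingers":50},{"x":0,"y":0,"z":0,"twist":0,"fingers":50},{"x":0,"y":0,"z":0,"twist":0,"fingers":50},{"x":0,"y":0,"z":0,"twist":0,"fingers":50},{"x":0,"y":0,"z":0,"twist":0,"fingers":50}]' 25
```

```text
t: 5.42
position: [0.4654, 0.0135, 0.0324]
eef_rot: [3.141, -0.0, 1.308]
contact_force: [0.3, -1.0, 4.5]
width: 0.0608
grasp_force: 25.4
```

```bash
python3 -m pendant '[{"x":0,"y":0,"z":-0.15,"twist":0,"fingers":50},{"x":0,"y":0,"z":-0.35,"twist":0,"fingers":50},{"x":0,"y":0,"z":-0.35,"twist":0,"fingers":50},{"x":0,"y":0,"z":-0.35,"twist":0,"fingers":50},{"x":-0.14,"y":0.08,"z":0,"twist":0,"fingers":50},{"x":-0.27,"y":0.14,"z":0,"twist":0,"fingers":50},{"x":-0.27,"y":0.14,"z":0,"twist":0,"fingers":50},{"x":-0.27,"y":0.14,"z":0,"twist":0,"fingers":50},{"x":-0.27,"y":0.14,"z":0,"twist":0,"fingers":50},{"x":-0.27,"y":0.14,"z":0,"twist":0,"fingers":50}]'
python3 -m pendant '[{"x":-0.17,"y":0.1,"z":0,"twist":0,"fingers":50},{"x":-0.08,"y":0.05,"z":0,"twist":0,"fingers":50},{"x":0,"y":0,"z":0,"twist":0,"fingers":50},{"x":0,"y":0,"z":0,"twist":0,"fingers":50},{"x":0,"y":0,"z":0,"twist":0,"fingers":50},{"x":0,"y":0,"z":0,"twist":0,"fingers":50},{"x":0,"y":0,"z":0,"twist":0,"fingers":50},{"x":0,"y":0,"z":0,"twist":0,"fingers":50},{"x":0,"y":0,"z":0,"twist":0,"fingers":50},{"x":0,"y":0,"z":0,"twist":0,"fingers":50}]'
python3 - <<'E'
from h import *
c=cam('wrist');save(c,'w3',f=1.2)
s=readout.read_state();print(s['position'],s['eef_rot'],s['t'],s['width'])
marks(c,'wrist',dict(pail_mouth=.075));circ(c,'wrist','pail',.075)
c=cam('side');marks(c,'side',dict(pail_mouth=.075))
E
```

```text
t: 6.25
position: [0.5089, -0.1851, 0.1748]
eef_rot: [-3.141, -0.0, 1.308]
contact_force: [0.8, 0.4, -3.4]
width: 0.0606
grasp_force: 25.0
t: 7.08
position: [0.5188, -0.2168, 0.1751]
eef_rot: [3.141, -0.0, 1.308]
contact_force: [1.2, -0.1, -4.4]
width: 0.0605
grasp_force: 25.0
[ 0.51882897 -0.21691001  0.17506111] [ 3.14152528e+00 -5.98383405e-05  1.30807708e+00] 7.1333 0.060396296803342554
wrist pail_mouth 0.55 [258.7 200. ] [ 0.5216 -0.2186  0.075 ]
pail 0.77 [143.  74. 369. 277.] [ 0.5219 -0.2141  0.0973] ell [ 0.5264 -0.1971  0.1559  0.1938 73.1276]
side pail_mouth 0.65 [270.  234.2] [ 0.5139 -0.2187  0.075 ]
```

View pics/w3.png

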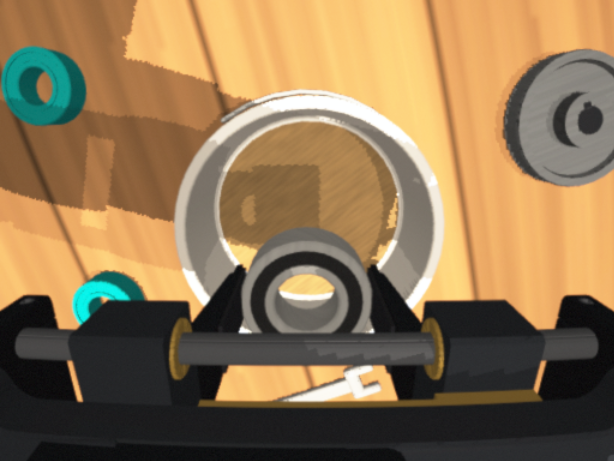

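The bearing is held level between the fingers and centred over the pail mouth (rim from (177,215) to (444,213), top (308,90)). I'll lower it, then creep the last bit.

```bash
python3 -m pendant '[{"x":0,"y":0,"z":0.15,"twist":0,"fingers":50},{"x":0,"y":0,"z":0.25,"twist":0,"fingers":50},{"x":0,"y":0,"z":0.25,"twist":0,"fingers":50},{"x":0,"y":0,"z":0.25,"twist":0,"fingers":50},{"x":0,"y":0,"z":0.12,"twist":0,"fingers":50},{"x":0,"y":0,"z":0.06,"twist":0,"fingers":50},{"x":0,"y":0,"z":0.02,"twist":0,"fingers":50},{"x":0,"y":0,"z":0.01,"twist":0,"fingers":50},{"x":0,"y":0,"z":0,"twist":0,"fingers":50},{"x":0,"y":0,"z":0,"twist":0,"fingers":50}]'
python3 -m pendant '[{"x":0,"y":0,"z":0.01,"twist":0,"fingers":50},{"x":0,"y":0,"z":0.01,"twist":0,"fingers":50},{"x":0,"y":0,"z":0.01,"twist":0,"fingers":50},{"x":0,"y":0,"z":0.01,"twist":0,"fingers":50},{"x":0,"y":0,"z":0,"twist":0,"fingers":50},{"x":0,"y":0,"z":0,"twist":0,"fingers":50},{"x":0,"y":0,"z":0,"twist":0,"fingers":50},{"x":0,"y":0,"z":0,"twist":0,"fingers":50},{"x":0,"y":0,"z":0,"twist":0,"fingers":50},{"x":0,"y":0,"z":0,"twist":0,"fingers":50}]'
```

```text
t: 8.17
position: [0.5193, -0.2174, 0.0429]
eef_rot: [3.14, 0.0, 1.308]
contact_force: [1.2, 0.0, -3.8]
width: 0.0605
grasp_force: 25.0
t: 9.0
position: [0.5188, -0.2171, 0.037]
eef_rot: [3.142, -0.0, 1.308]
contact_force: [-0.3, 0.3, -3.5]
width: 0.0609
grasp_force: 25.0
```

```bash
python3 -m pendant '[{"x":0,"y":0,"z":0.005,"twist":0,"fingers":50},{"x":0,"y":0,"z":0.005,"twist":0,"fingers":50},{"x":0,"y":0,"z":0.005,"twist":0,"fingers":50},{"x":0,"y":0,"z":0,"twist":0,"fingers":50},{"x":0,"y":0,"z":0,"twist":0,"fingers":50},{"x":0,"y":0,"z":0,"twist":0,"fingers":50},{"x":0,"y":0,"z":0,"twist":0,"fingers":50},{"x":0,"y":0,"z":0,"twist":0,"fingers":50},{"x":0,"y":0,"z":0,"twist":0,"fingers":50},{"x":0,"y":0,"z":0,"twist":0,"fingers":50}]'
```

```text
t: 9.83
position: [0.5189, -0.2171, 0.0364]
eef_rot: [3.141, 0.0, 1.308]
contact_force: [-3.3, 2.2, 12.3]
width: 0.0605
grasp_force: 25.0
```

On the floor. I'll release, rise, and travel to the lid.

```bash
python3 -m pendant '[{"x":0,"y":0,"z":0,"twist":0,"fingers":85},{"x":0,"y":0,"z":0,"twist":0,"fingers":85},{"x":0,"y":0,"z":0,"twist":0,"fingers":85},{"x":0,"y":0,"z":0,"twist":0,"fingers":85},{"x":0,"y":0,"z":0,"twist":0,"fingers":85},{"x":0,"y":0,"z":-0.15,"twist":0,"fingers":85},{"x":0,"y":0,"z":-0.3,"twist":0,"fingers":85},{"x":0,"y":0,"z":-0.3,"twist":0,"fingers":85},{"x":0,"y":0,"z":-0.3,"twist":0,"fingers":85},{"x":0,"y":0,"z":-0.3,"twist":0,"fingers":85}]'
python3 - <<'E'
from h import *
c=cam('wrist');save(c,'w4',f=1.2)
s=readout.read_state();print(s['position'],s['t'])
marks(c,'wrist',dict(bearing_mid=.016,pail_mouth=.075));circ(c,'wrist','bearing_mid',.028);circ(c,'wrist','pail',.075)
E
python3 -m pendant '[{"x":0,"y":0,"z":-0.3,"twist":0,"fingers":85},{"x":0.15,"y":-0.04,"z":0,"twist":0,"fingers":85},{"x":0.3,"y":-0.074,"z":0,"twist":0,"fingers":85},{"x":0.3,"y":-0.074,"z":0,"twist":0,"fingers":85},{"x":0.3,"y":-0.074,"z":0,"twist":0,"fingers":85},{"x":0.3,"y":-0.074,"z":0,"twist":0,"fingers":85},{"x":0.3,"y":-0.074,"z":0,"twist":0,"fingers":85},{"x":0.3,"y":-0.074,"z":0,"twist":0,"fingers":85},{"x":0.3,"y":-0.074,"z":0,"twist":0,"fingers":85},{"x":0.3,"y":-0.074,"z":0,"twist":0,"fingers":85}]'
python3 -m pendant '[{"x":0.3,"y":-0.074,"z":0,"twist":0,"fingers":85},{"x":0.3,"y":-0.074,"z":0,"twist":0,"fingers":85},{"x":0.3,"y":-0.074,"z":0,"twist":0,"fingers":85},{"x":0.1,"y":-0.05,"z":0,"twist":0,"fingers":85},{"x":0,"y":0,"z":0,"twist":0,"fingers":85},{"x":0,"y":0,"z":0,"twist":0,"fingers":85},{"x":0,"y":0,"z":0,"twist":0,"fingers":85},{"x":0,"y":0,"z":0,"twist":0,"fingers":85},{"x":0,"y":0,"z":0,"twist":0,"fingers":85},{"x":0,"y":0,"z":0,"twist":0,"fingers":85}]'
python3 - <<'E'
from h import *
c=cam('wrist');save(c,'w5',f=1.5)
s=readout.read_state();print(s['position'],s['eef_rot'],s['t'])
marks(c,'wrist',dict(lid_bar=.027,lid_seat=.014));circ(c,'wrist','lid_bar',.03)
E
```

```text
t: 10.67
position: [0.5185, -0.217, 0.1988]
eef_rot: [-3.141, -0.0, 1.308]
contact_force: [-0.2, -1.1, -0.1]
width: 0.0806
grasp_force: 0.0
[ 0.52060305 -0.21802357  0.20552298] 10.7167
wrist bearing_mid 0.77 [51.4 71.6] [ 0.341  -0.0514  0.016 ]
wrist bearing_mid 0.75 [103.  244.4] [ 0.318  -0.2515  0.016 ]
wrist bearing_mid 0.7 [252.2 176. ] [ 0.5154 -0.2168  0.016 ]
wrist bearing_mid 0.61 [455.9  96.6] [ 0.7495 -0.1886  0.016 ]
wrist pail_mouth 0.69 [257.8 191.4] [ 0.5209 -0.2182  0.075 ]
wrist pail_mouth 0.6 [256.2 173.7] [ 0.5238 -0.2016  0.075 ]
bearing_mid 0.74 [ 73. 217. 130. 251.] [ 0.323  -0.2423  0.0365] ell [ 3.28700e-01 -2.37200e-01  4.11000e-02  7.42000e-02  8.18307e+01]
bearing_mid 0.73 [228. 148. 288. 202.] [ 0.5203 -0.2174  0.0335] ell [ 5.200000e-01 -2.174000e-01  6.220000e-02  6.500000e-02  1.728122e+02]
bearing_mid 0.68 [ 20.  41.  87. 106.] [ 0.3469 -0.0546  0.0364] ell [ 3.46000e-01 -5.62000e-02  6.01000e-02  7.20000e-02  6.78755e+01]
pail 0.65 [154.  78. 364. 277.] [ 0.5226 -0.2145  0.0988] ell [  0.5216  -0.2128   0.1861   0.1916 168.6511]
t: 11.75
position: [0.5244, 0.0998, 0.2314]
eef_rot: [-3.139, 0.001, 1.308]
contact_force: [1.0, -0.8, 0.3]
width: 0.081
grasp_force: 0.0
t: 12.58
position: [0.525, 0.2215, 0.2333]
eef_rot: [3.142, -0.0, 1.306]
contact_force: [0.7, 0.8, -0.6]
width: 0.081
grasp_force: 0.0
[0.52499388 0.2216656  0.23332984] [ 3.14143903e+00 -1.51901824e-04  1.30667190e+00] 12.6333
wrist lid_bar 0.64 [258.1 170.2] [0.5288 0.221  0.027 ]
wrist lid_seat 0.87 [255.4 168. ] [0.5257 0.2216 0.014 ]
lid_bar 0.79 [170.  76. 346. 253.] [0.5277 0.2211 0.1058] ell [ 0.5279  0.2215  0.2073  0.2081 26.3274]
```

View pics/w4.png

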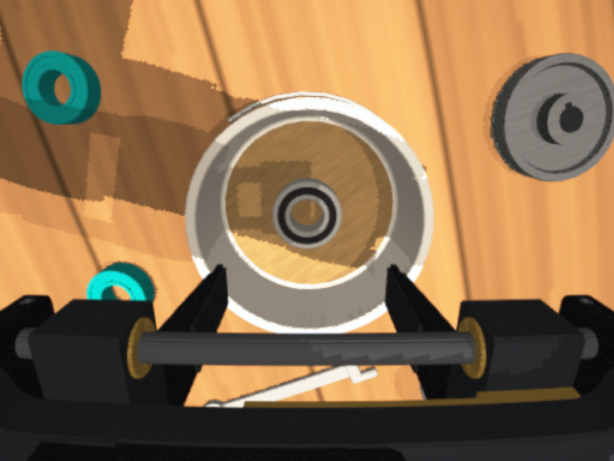

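View pics/w5.png

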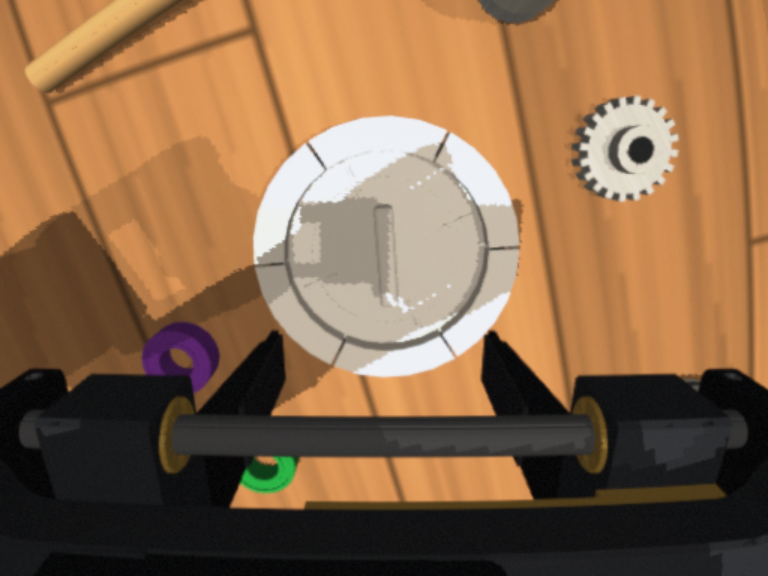

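w4 shows the bearing lying flat in the pail at (307,213). w5 shows the lid centred at (387,247), its bar from (383,208) to (391,300), and section gaps at (315,155), (441,147), (503,247), (449,344), (340,349) and (271,265).

```bash
python3 - <<'E'
from h import *
from cell import vision
K=vision.read_camera('wrist')
def mk(pos,yaw):
    c=dict(K);c['T']=pose(dict(position=pos,eef_rot=[np.pi,0,yaw]))@np.array(K['mount']);return c
c=mk([.525,.2216,.2333],1.3075)
g=[at(c,np.array(p)/1.5,.03)[:2] for p in [(315,155),(441,147),(503,247),(449,344),(340,349),(271,265)]]
print('centre',np.mean(g,0))
for a,b in [(0,3),(1,4),(2,5)]:
    d=g[a]-g[b];print(np.degrees(np.arctan2(d[1],d[0])))
b=[at(c,np.array(p)/1.5,.04)[:2] for p in [(383,206),(391,299)]];d=b[0]-b[1];print('bar',b,np.degrees(np.arctan2(d[1],d[0])))
# bar yaw by edges
c4=mk([.5188,-.2172,.2055],1.308)
im=cv2.imread('pics/w4.png')
P=[at(c4,np.array(p)/1.2,.075)[:2] for p in [(186,215),(433,215),(310,335),(222,296),(398,298)]]
P=np.array(P);A=np.c_[2*P,np.ones(len(P))];s=np.linalg.lstsq(A,(P**2).sum(1),rcond=None)[0];print('rim',s[:2],np.sqrt(s[2]+s[:2]@s[:2]))
# ring fit: bright pixels
from scipy.optimize import minimize
img=cv2.GaussianBlur(cv2.cvtColor(im,cv2.COLOR_BGR2GRAY),(0,0),1).astype(float)
th=np.radians(np.arange(0,360,3))
def f(q,r):
    uv=np.array([proj(c4,[q[0]+r*np.cos(t),q[1]+r*np.sin(t),.075]) for t in th])*1.2
    ok=uv[:,1]<320
    return cv2.remap(img.astype(np.float32),uv[:,0].astype(np.float32),uv[:,1].astype(np.float32),1)[:,0][ok]
best=max(((np.mean(f((x,y),.092)),x,y) for x in np.arange(.508,.534,.001) for y in np.arange(-.23,-.204,.001)));print('bright rim',best)
best=max(((np.mean(f((x,y),.093)-f((x,y),.100)),x,y) for x in np.arange(.508,.534,.001) for y in np.arange(-.23,-.204,.001)));print('outer edge',best)
togo([.5285,.221,.042]);print(readout.read_state()['eef_rot'])
E
```

```text
centre [0.52853067 0.2221626 ]
109.6062400389152
48.953271557890915
-10.611788728790573
bar [array([0.53604014, 0.26069561]), array([0.52325077, 0.18958103])] 79.80481153957726
rim [ 0.52208731 -0.21803568] 0.09705114135481893
bright rim (np.float32(196.76775), np.float64(0.521), np.float64(-0.219))Traceback (most recent call last):
  File "<stdin>", line 26, in <module>
  File "<stdin>", line 26, in <genexpr>
ValueError: operands could not be broadcast together with shapes (91,) (89,)
```

```bash
python3 -m pendant '[{"x":0.011,"y":0.027,"z":0,"twist":0,"fingers":60},{"x":0,"y":0,"z":0.15,"twist":-0.025,"fingers":60},{"x":0,"y":0,"z":0.28,"twist":0,"fingers":60},{"x":0,"y":0,"z":0.28,"twist":0,"fingers":60},{"x":0,"y":0,"z":0.28,"twist":0,"fingers":60},{"x":0,"y":0,"z":0.28,"twist":0,"fingers":60},{"x":0,"y":0,"z":0.2,"twist":0,"fingers":60},{"x":0,"y":0,"z":0.1,"twist":0,"fingers":60},{"x":0,"y":0,"z":0,"twist":0,"fingers":60},{"x":0,"y":0,"z":0,"twist":0,"fingers":60}]'
python3 -m pendant '[{"x":0,"y":0,"z":0,"twist":0,"fingers":5},{"x":0,"y":0,"z":0,"twist":0,"fingers":5},{"x":0,"y":0,"z":0,"twist":0,"fingers":5},{"x":0,"y":0,"z":0,"twist":0,"fingers":5},{"x":0,"y":0,"z":0,"twist":0,"fingers":5},{"x":0,"y":0,"z":0,"twist":0,"fingers":5},{"x":0,"y":0,"z":0,"twist":0,"fingers":5},{"x":0,"y":0,"z":0,"twist":0,"fingers":5},{"x":0,"y":0,"z":0,"twist":0,"fingers":5},{"x":0,"y":0,"z":0,"twist":0,"fingers":5}]' 35
```

```text
t: 13.67
position: [0.5287, 0.2231, 0.0451]
eef_rot: [3.141, -0.0, 1.386]
contact_force: [-0.6, -0.1, 0.6]
width: 0.0575
grasp_force: 0.0
t: 14.5
position: [0.5283, 0.2229, 0.0449]
eef_rot: [3.142, -0.0, 1.386]
contact_force: [0.8, 0.5, 1.1]
width: 0.0137
grasp_force: 35.0
```

```bash
python3 -m pendant '[{"x":0,"y":0,"z":-0.1,"twist":0,"fingers":5},{"x":0,"y":0,"z":-0.25,"twist":0,"fingers":5},{"x":0,"y":0,"z":-0.3,"twist":0,"fingers":5},{"x":0,"y":0,"z":-0.3,"twist":0,"fingers":5},{"x":0,"y":0,"z":-0.25,"twist":0,"fingers":5},{"x":0,"y":0,"z":-0.13,"twist":0,"fingers":5},{"x":-0.16,"y":0.03,"z":0,"twist":0,"fingers":5},{"x":-0.29,"y":0.049,"z":0,"twist":0,"fingers":5},{"x":-0.29,"y":0.049,"z":0,"twist":0,"fingers":5},{"x":-0.29,"y":0.049,"z":0,"twist":0,"fingers":5}]'
python3 -m pendant '[{"x":-0.29,"y":0.049,"z":0,"twist":0,"fingers":5},{"x":-0.29,"y":0.049,"z":0,"twist":0,"fingers":5},{"x":-0.29,"y":0.049,"z":0,"twist":0,"fingers":5},{"x":-0.29,"y":0.049,"z":0,"twist":0,"fingers":5},{"x":-0.29,"y":0.049,"z":0,"twist":0,"fingers":5},{"x":-0.29,"y":0.049,"z":0,"twist":0,"fingers":5},{"x":-0.29,"y":0.049,"z":0,"twist":0,"fingers":5},{"x":-0.29,"y":0.049,"z":0,"twist":0,"fingers":5},{"x":-0.18,"y":0.03,"z":0,"twist":0,"fingers":5},{"x":-0.09,"y":0.015,"z":0,"twist":0,"fingers":5}]'
python3 -m pendant '[{"x":0,"y":0,"z":0,"twist":0,"fingers":5},{"x":0,"y":0,"z":0,"twist":0,"fingers":5},{"x":0,"y":0,"z":0,"twist":0,"fingers":5},{"x":0,"y":0,"z":0,"twist":0,"fingers":5},{"x":0,"y":0,"z":0.1,"twist":0,"fingers":5},{"x":0,"y":0,"z":0.2,"twist":0,"fingers":5},{"x":0,"y":0,"z":0.2,"twist":0,"fingers":5},{"x":0,"y":0,"z":0.06,"twist":0,"fingers":5},{"x":0,"y":0,"z":0,"twist":0,"fingers":5},{"x":0,"y":0,"z":0,"twist":0,"fingers":5}]'
python3 - <<'E'
from h import *
c=cam('side');save(c,'side2',(190,150,390,300),4)
for n in ['side','wrist','top']:
    c=cam(n);circ(c,n,'pail',.075);circ(c,n,'lid_bar',.115)
    print(n,'expect mouth',proj(c,[.5205,-.218,.075]))
    for l in ['pail_mouth','lid_bar']:print(l,[(round(r['conf'],2),r['at']) for r in finder.mark_of(n,l)])
togo([.5207,-.2178,.106])
E
```

```text
t: 15.33
position: [0.5258, 0.0964, 0.2051]
eef_rot: [3.142, -0.0, 1.387]
contact_force: [1.5, -0.1, -4.2]
width: 0.0138
grasp_force: 35.0
t: 16.17
position: [0.5205, -0.2203, 0.2048]
eef_rot: [3.142, 0.0, 1.384]
contact_force: [-0.3, 0.5, -3.4]
width: 0.0137
grasp_force: 35.0
t: 17.0
position: [0.5214, -0.2173, 0.1378]
eef_rot: [3.142, -0.0, 1.387]
contact_force: [0.1, 0.0, -2.7]
width: 0.0138
grasp_force: 35.0
pail 0.72 [237. 240. 307. 279.] [ 0.4954 -0.2745  0.0943] ell [ 0.4896 -0.2943  0.1447  0.1668 58.9678]
lid_bar 0.94 [230. 202. 314. 251.] [ 0.5208 -0.2191  0.115 ] ell [ 0.5176 -0.23    0.2017  0.2208 79.3372]
side expect mouth [272.23427156 233.50320467]
pail_mouth []
lid_bar [(0.94, [271.2, 220.0])]
lid_bar 0.9 [ 80.  56. 432. 340.] [ 0.5204 -0.2226  0.1096] ell [ 0.5278 -0.1831  0.1285  0.2447 79.2794]
wrist expect mouth [253.89379485 215.29562742]
pail_mouth []
lid_bar [(0.78, [254.1, 247.4])]
lid_bar 0.81 [294. 170. 328. 231.] [ 0.541  -0.1687  0.0889] ell [ 5.49300e-01 -1.53000e-01  5.28000e-02  1.81100e-01  6.85515e+01]
top expect mouth [334.06474361 208.98560811]
pail_mouth []
lid_bar []
to go (full scale) [-0.002 -0.003  0.26 ]
```

View pics/side2.png

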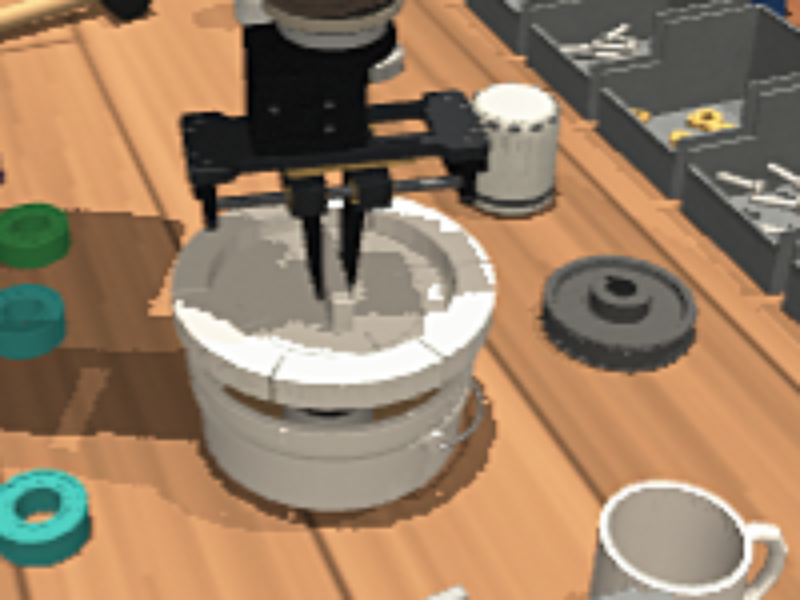

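The side view shows the lid level and centred above the pail (lid centre crop (335,290), pail mouth below it). I'll lower it gently.

```bash
python3 -m pendant '[{"x":0,"y":0,"z":0.06,"twist":0,"fingers":5},{"x":0,"y":0,"z":0.06,"twist":0,"fingers":5},{"x":0,"y":0,"z":0.04,"twist":0,"fingers":5},{"x":0,"y":0,"z":0.03,"twist":0,"fingers":5},{"x":0,"y":0,"z":0.02,"twist":0,"fingers":5},{"x":0,"y":0,"z":0.02,"twist":0,"fingers":5},{"x":0,"y":0,"z":0.01,"twist":0,"fingers":5},{"x":0,"y":0,"z":0,"twist":0,"fingers":5},{"x":0,"y":0,"z":0,"twist":0,"fingers":5},{"x":0,"y":0,"z":0,"twist":0,"fingers":5}]'
python3 -m pendant '[{"x":0,"y":0,"z":0.01,"twist":0,"fingers":5},{"x":0,"y":0,"z":0.01,"twist":0,"fingers":5},{"x":0,"y":0,"z":0.005,"twist":0,"fingers":5},{"x":0,"y":0,"z":0,"twist":0,"fingers":5},{"x":0,"y":0,"z":0,"twist":0,"fingers":5},{"x":0,"y":0,"z":0,"twist":0,"fingers":5},{"x":0,"y":0,"z":0,"twist":0,"fingers":5},{"x":0,"y":0,"z":0,"twist":0,"fingers":5},{"x":0,"y":0,"z":0,"twist":0,"fingers":5},{"x":0,"y":0,"z":0,"twist":0,"fingers":5}]'
```

```text
t: 18.63
position: [0.5211, -0.2177, 0.1086]
eef_rot: [3.141, 0.0, 1.386]
contact_force: [-0.4, 0.2, -3.6]
width: 0.0136
grasp_force: 35.0
t: 19.47
position: [0.5211, -0.2177, 0.1059]
eef_rot: [3.141, 0.0, 1.386]
contact_force: [-2.4, 1.1, 5.6]
width: 0.0136
grasp_force: 35.0
```

Seated at exactly the expected height. I'll release, rise, close the fingers and check the lid from above.

```bash
python3 -m pendant '[{"x":0,"y":0,"z":0,"twist":0,"fingers":50},{"x":0,"y":0,"z":0,"twist":0,"fingers":50},{"x":0,"y":0,"z":0,"twist":0,"fingers":50},{"x":0,"y":0,"z":0,"twist":0,"fingers":50},{"x":0,"y":0,"z":-0.1,"twist":0,"fingers":50},{"x":0,"y":0,"z":-0.3,"twist":0,"fingers":50},{"x":0,"y":0,"z":-0.3,"twist":0,"fingers":0},{"x":0,"y":0,"z":-0.3,"twist":0,"fingers":0},{"x":0,"y":0,"z":0,"twist":0,"fingers":0},{"x":0,"y":0,"z":0,"twist":0,"fingers":0}]'
python3 - <<'E'
from h import *
c=cam('wrist');save(c,'w6',f=1.5)
s=readout.read_state();print(s['position'],s['eef_rot'],s['t'])
marks(c,'wrist',dict(lid_bar=.088));circ(c,'wrist','lid_bar',.091)
c=cam('side');circ(c,'side','lid_bar',.085)
togo([.5211,-.2177,.125])
E
```

```text
t: 20.3
position: [0.5215, -0.2179, 0.2272]
eef_rot: [3.138, 0.001, 1.386]
contact_force: [-0.6, -0.4, -0.7]
width: 0.0266
grasp_force: 0.0
[ 0.5209619  -0.21762052  0.22555133] [3.14070531e+00 2.21517410e-04 1.38634166e+00] 20.35
wrist lid_bar 0.62 [252.8 186.9] [ 0.5198 -0.2185  0.088 ]
lid_bar 0.74 [145.  74. 359. 276.] [ 0.5207 -0.2188  0.105 ] ell [ 0.5227 -0.2092  0.1879  0.2082 79.7923]
lid_bar 0.73 [229. 211. 313. 264.] [ 0.5243 -0.2229  0.1154] ell [  0.5185  -0.22     0.2085   0.2266 153.6201]
to go (full scale) [-0.001  0.005  0.826]
```

View pics/w6.png

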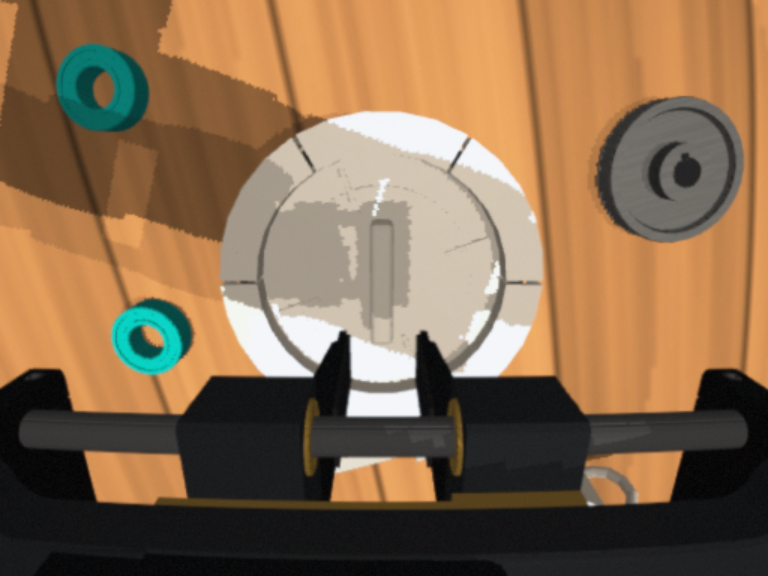

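The lid sits squarely and centred; the bar runs vertically at (382,282) and the gaps at (303,155), (458,155), (240,283) and (522,283) are symmetric. Now I'll press the section on tool +x.

```bash
python3 -m pendant '[{"x":0.255,"y":0,"z":0.1,"twist":0,"fingers":0},{"x":0.255,"y":0,"z":0.15,"twist":0,"fingers":0},{"x":0.25,"y":0,"z":0.15,"twist":0,"fingers":0},{"x":0,"y":0,"z":0.2,"twist":0,"fingers":0},{"x":0,"y":0,"z":0.15,"twist":0,"fingers":0},{"x":0,"y":0,"z":0.07,"twist":0,"fingers":0},{"x":0,"y":0,"z":0.03,"twist":0,"fingers":0},{"x":0,"y":0,"z":0.02,"twist":0,"fingers":0},{"x":0,"y":0,"z":0.02,"twist":0,"fingers":0},{"x":0,"y":0,"z":0.02,"twist":0,"fingers":0}]'
python3 -m pendant '[{"x":0,"y":0,"z":0.02,"twist":0,"fingers":0},{"x":0,"y":0,"z":0.02,"twist":0,"fingers":0},{"x":0,"y":0,"z":0.02,"twist":0,"fingers":0},{"x":0,"y":0,"z":0.01,"twist":0,"fingers":0},{"x":0,"y":0,"z":0,"twist":0,"fingers":0},{"x":0,"y":0,"z":0,"twist":0,"fingers":0},{"x":0,"y":0,"z":0,"twist":0,"fingers":0},{"x":0,"y":0,"z":0,"twist":0,"fingers":0},{"x":0,"y":0,"z":0,"twist":0,"fingers":0},{"x":0,"y":0,"z":0,"twist":0,"fingers":0}]'
```

```text
t: 21.38
position: [0.5381, -0.1284, 0.1167]
eef_rot: [3.14, 0.0, 1.386]
contact_force: [-0.1, 0.5, 0.7]
width: 0.0001
grasp_force: 0.0
t: 22.22
position: [0.5381, -0.1283, 0.1084]
eef_rot: [3.14, 0.0, 1.386]
contact_force: [-0.2, -1.5, 5.5]
width: 0.0002
grasp_force: 2.9
```

```bash
python3 -m pendant '[{"x":0,"y":0,"z":0.005,"twist":0,"fingers":0},{"x":0,"y":0,"z":0.005,"twist":0,"fingers":0},{"x":0,"y":0,"z":0.004,"twist":0,"fingers":0},{"x":0,"y":0,"z":0,"twist":0,"fingers":0},{"x":0,"y":0,"z":0,"twist":0,"fingers":0},{"x":0,"y":0,"z":0,"twist":0,"fingers":0},{"x":0,"y":0,"z":0,"twist":0,"fingers":0},{"x":0,"y":0,"z":0,"twist":0,"fingers":0},{"x":0,"y":0,"z":0,"twist":0,"fingers":0},{"x":0,"y":0,"z":0,"twist":0,"fingers":0}]'
```

```text
t: 23.05
position: [0.5382, -0.1283, 0.1075]
eef_rot: [3.139, 0.0, 1.386]
contact_force: [-2.0, 0.3, 15.7]
width: 0.0005
grasp_force: 7.8
```

Home with 15.7 N. Next section: up, across, down to the same depth.

```bash
python3 -m pendant '[{"x":0,"y":0,"z":-0.08,"twist":0,"fingers":0},{"x":0,"y":0,"z":-0.08,"twist":0,"fingers":0},{"x":-0.127,"y":0.221,"z":0,"twist":0,"fingers":0},{"x":-0.127,"y":0.221,"z":0,"twist":0,"fingers":0},{"x":-0.127,"y":0.221,"z":0,"twist":0,"fingers":0},{"x":0,"y":0,"z":0.06,"twist":0,"fingers":0},{"x":0,"y":0,"z":0.03,"twist":0,"fingers":0},{"x":0,"y":0,"z":0.03,"twist":0,"fingers":0},{"x":0,"y":0,"z":0.025,"twist":0,"fingers":0},{"x":0,"y":0,"z":0.01,"twist":0,"fingers":0}]'
python3 -m pendant '[{"x":0,"y":0,"z":0.005,"twist":0,"fingers":0},{"x":0,"y":0,"z":0,"twist":0,"fingers":0},{"x":0,"y":0,"z":0,"twist":0,"fingers":0},{"x":0,"y":0,"z":0,"twist":0,"fingers":0},{"x":0,"y":0,"z":0,"twist":0,"fingers":0},{"x":0,"y":0,"z":0,"twist":0,"fingers":0},{"x":0,"y":0,"z":0,"twist":0,"fingers":0},{"x":0,"y":0,"z":0,"twist":0,"fingers":0},{"x":0,"y":0,"z":0,"twist":0,"fingers":0},{"x":0,"y":0,"z":0,"twist":0,"fingers":0}]'
```

```text
t: 23.88
position: [0.6079, -0.1876, 0.1077]
eef_rot: [3.139, 0.001, 1.387]
contact_force: [0.7, -3.7, 12.2]
width: 0.0005
grasp_force: 6.0
t: 24.72
position: [0.6078, -0.1876, 0.1078]
eef_rot: [3.139, 0.001, 1.387]
contact_force: [0.3, -4.4, 9.4]
width: 0.0007
grasp_force: 4.7
```

```bash
python3 -m pendant '[{"x":0,"y":0,"z":0.006,"twist":0,"fingers":0},{"x":0,"y":0,"z":0.006,"twist":0,"fingers":0},{"x":0,"y":0,"z":0,"twist":0,"fingers":0},{"x":0,"y":0,"z":0,"twist":0,"fingers":0},{"x":0,"y":0,"z":0,"twist":0,"fingers":0},{"x":0,"y":0,"z":0,"twist":0,"fingers":0},{"x":0,"y":0,"z":0,"twist":0,"fingers":0},{"x":0,"y":0,"z":0,"twist":0,"fingers":0},{"x":0,"y":0,"z":0,"twist":0,"fingers":0},{"x":0,"y":0,"z":0,"twist":0,"fingers":0}]'
python3 -m pendant '[{"x":0,"y":0,"z":-0.08,"twist":0,"fingers":0},{"x":0,"y":0,"z":-0.092,"twist":0,"fingers":0},{"x":-0.256,"y":0,"z":0,"twist":0,"fingers":0},{"x":-0.256,"y":0,"z":0,"twist":0,"fingers":0},{"x":-0.255,"y":0,"z":0,"twist":0,"fingers":0},{"x":0,"y":0,"z":0.06,"twist":0,"fingers":0},{"x":0,"y":0,"z":0.03,"twist":0,"fingers":0},{"x":0,"y":0,"z":0.03,"twist":0,"fingers":0},{"x":0,"y":0,"z":0.025,"twist":0,"fingers":0},{"x":0,"y":0,"z":0.015,"twist":0,"fingers":0}]'
python3 -m pendant '[{"x":0,"y":0,"z":0.006,"twist":0,"fingers":0},{"x":0,"y":0,"z":0,"twist":0,"fingers":0},{"x":0,"y":0,"z":0,"twist":0,"fingers":0},{"x":0,"y":0,"z":0,"twist":0,"fingers":0},{"x":0,"y":0,"z":0,"twist":0,"fingers":0},{"x":0,"y":0,"z":0,"twist":0,"fingers":0},{"x":0,"y":0,"z":0,"twist":0,"fingers":0},{"x":0,"y":0,"z":0,"twist":0,"fingers":0},{"x":0,"y":0,"z":0,"twist":0,"fingers":0},{"x":0,"y":0,"z":0,"twist":0,"fingers":0}]'
```

```text
t: 25.55
position: [0.608, -0.1877, 0.1074]
eef_rot: [3.138, 0.001, 1.387]
contact_force: [-0.6, -2.8, 18.2]
width: 0.0005
grasp_force: 8.9
t: 26.38
position: [0.591, -0.2774, 0.1072]
eef_rot: [3.141, 0.001, 1.388]
contact_force: [-5.6, -4.4, 20.8]
width: 0.0004
grasp_force: 10.6
t: 27.22
position: [0.591, -0.2773, 0.1074]
eef_rot: [3.14, 0.001, 1.388]
contact_force: [-5.5, -4.0, 17.0]
width: 0.0002
grasp_force: 8.1
```

```bash
python3 -m pendant '[{"x":0,"y":0,"z":-0.08,"twist":0,"fingers":0},{"x":0,"y":0,"z":-0.086,"twist":0,"fingers":0},{"x":-0.128,"y":-0.221,"z":0,"twist":0,"fingers":0},{"x":-0.128,"y":-0.221,"z":0,"twist":0,"fingers":0},{"x":-0.127,"y":-0.222,"z":0,"twist":0,"fingers":0},{"x":0,"y":0,"z":0.06,"twist":0,"fingers":0},{"x":0,"y":0,"z":0.03,"twist":0,"fingers":0},{"x":0,"y":0,"z":0.03,"twist":0,"fingers":0},{"x":0,"y":0,"z":0.025,"twist":0,"fingers":0},{"x":0,"y":0,"z":0.015,"twist":0,"fingers":0}]'
python3 -m pendant '[{"x":0,"y":0,"z":0.006,"twist":0,"fingers":0},{"x":0,"y":0,"z":0,"twist":0,"fingers":0},{"x":0,"y":0,"z":0,"twist":0,"fingers":0},{"x":0,"y":0,"z":0,"twist":0,"fingers":0},{"x":0,"y":0,"z":0,"twist":0,"fingers":0},{"x":0,"y":0,"z":0,"twist":0,"fingers":0},{"x":0,"y":0,"z":0,"twist":0,"fingers":0},{"x":0,"y":0,"z":0,"twist":0,"fingers":0},{"x":0,"y":0,"z":0,"twist":0,"fingers":0},{"x":0,"y":0,"z":0,"twist":0,"fingers":0}]'
```

```text
t: 28.05
position: [0.505, -0.3083, 0.107]
eef_rot: [3.141, 0.001, 1.388]
contact_force: [-8.5, -1.1, 26.5]
width: 0.0005
grasp_force: 13.3
t: 28.88
position: [0.5049, -0.3082, 0.1072]
eef_rot: [3.141, 0.001, 1.388]
contact_force: [-8.0, 0.3, 20.6]
width: 0.0007
grasp_force: 10.7
```

```bash
python3 -m pendant '[{"x":0,"y":0,"z":-0.08,"twist":0,"fingers":0},{"x":0,"y":0,"z":-0.086,"twist":0,"fingers":0},{"x":0.128,"y":-0.221,"z":0,"twist":0,"fingers":0},{"x":0.128,"y":-0.221,"z":0,"twist":0,"fingers":0},{"x":0.127,"y":-0.222,"z":0,"twist":0,"fingers":0},{"x":0,"y":0,"z":0.06,"twist":0,"fingers":0},{"x":0,"y":0,"z":0.03,"twist":0,"fingers":0},{"x":0,"y":0,"z":0.03,"twist":0,"fingers":0},{"x":0,"y":0,"z":0.025,"twist":0,"fingers":0},{"x":0,"y":0,"z":0.012,"twist":0,"fingers":0}]'
python3 -m pendant '[{"x":0,"y":0,"z":0.005,"twist":0,"fingers":0},{"x":0,"y":0,"z":0,"twist":0,"fingers":0},{"x":0,"y":0,"z":0,"twist":0,"fingers":0},{"x":0,"y":0,"z":0,"twist":0,"fingers":0},{"x":0,"y":0,"z":0,"twist":0,"fingers":0},{"x":0,"y":0,"z":0,"twist":0,"fingers":0},{"x":0,"y":0,"z":0,"twist":0,"fingers":0},{"x":0,"y":0,"z":0,"twist":0,"fingers":0},{"x":0,"y":0,"z":0,"twist":0,"fingers":0},{"x":0,"y":0,"z":0,"twist":0,"fingers":0}]'
python3 -m pendant '[{"x":0,"y":0,"z":-0.08,"twist":0,"fingers":0},{"x":0,"y":0,"z":-0.082,"twist":0,"fingers":0},{"x":0.256,"y":0,"z":0,"twist":0,"fingers":0},{"x":0.256,"y":0,"z":0,"twist":0,"fingers":0},{"x":0.255,"y":0,"z":0,"twist":0,"fingers":0},{"x":0,"y":0,"z":0.06,"twist":0,"fingers":0},{"x":0,"y":0,"z":0.03,"twist":0,"fingers":0},{"x":0,"y":0,"z":0.03,"twist":0,"fingers":0},{"x":0,"y":0,"z":0.025,"twist":0,"fingers":0},{"x":0,"y":0,"z":0.012,"twist":0,"fingers":0}]'
python3 -m pendant '[{"x":0,"y":0,"z":0.005,"twist":0,"fingers":0},{"x":0,"y":0,"z":0,"twist":0,"fingers":0},{"x":0,"y":0,"z":0,"twist":0,"fingers":0},{"x":0,"y":0,"z":0,"twist":0,"fingers":0},{"x":0,"y":0,"z":0,"twist":0,"fingers":0},{"x":0,"y":0,"z":0,"twist":0,"fingers":0},{"x":0,"y":0,"z":0,"twist":0,"fingers":0},{"x":0,"y":0,"z":0,"twist":0,"fingers":0},{"x":0,"y":0,"z":0,"twist":0,"fingers":0},{"x":0,"y":0,"z":0,"twist":0,"fingers":0}]'
```

```text
t: 29.72
position: [0.4348, -0.2489, 0.1069]
eef_rot: [-3.141, -0.0, 1.387]
contact_force: [-8.8, 5.1, 29.5]
width: 0.0007
grasp_force: 14.6
t: 30.55
position: [0.4348, -0.2489, 0.1071]
eef_rot: [3.142, -0.0, 1.387]
contact_force: [-8.1, 5.3, 23.7]
width: 0.0003
grasp_force: 12.0
t: 31.38
position: [0.4515, -0.1589, 0.1069]
eef_rot: [3.141, -0.001, 1.385]
contact_force: [-3.3, 9.7, 29.2]
width: 0.0005
grasp_force: 14.5
t: 32.22
position: [0.4516, -0.1589, 0.1071]
eef_rot: [3.14, -0.0, 1.385]
contact_force: [-2.4, 9.0, 23.9]
width: 0.0005
grasp_force: 11.8
```

```bash
python3 -m pendant '[{"x":0,"y":0,"z":-0.15,"twist":0,"fingers":0},{"x":0,"y":0,"z":-0.3,"twist":0,"fingers":0},{"x":0,"y":0,"z":-0.3,"twist":0,"fingers":0},{"x":0,"y":0,"z":-0.3,"twist":0,"fingers":0},{"x":0.2,"y":-0.2,"z":-0.1,"twist":0,"fingers":0},{"x":0.25,"y":-0.1,"z":0,"twist":0,"fingers":0},{"x":0.25,"y":0,"z":0,"twist":0,"fingers":0},{"x":0.2,"y":0,"z":0,"twist":0,"fingers":0},{"x":0,"y":0,"z":0,"twist":0,"fingers":0},{"x":0,"y":0,"z":0,"twist":0,"fingers":0}]'
python3 - <<'E'
from h import *
c=cam('side');save(c,'side3',(190,150,390,300),4)
c=cam('top');marks(c,'top',dict(lid_bar=.08,small_bearing_mid=.006))
E
```

```text
t: 33.05
position: [0.436, -0.0457, 0.2441]
eef_rot: [3.141, 0.0, 1.388]
contact_force: [0.7, -0.4, 0.5]
width: 0.0005
grasp_force: 0.0
top lid_bar 0.9 [333.  210.1] [ 0.5169 -0.2141  0.08  ]
top small_bearing_mid 0.58 [253.8 174.7] [ 6.341e-01 -1.000e-04  6.000e-03]
```

View pics/side3.png

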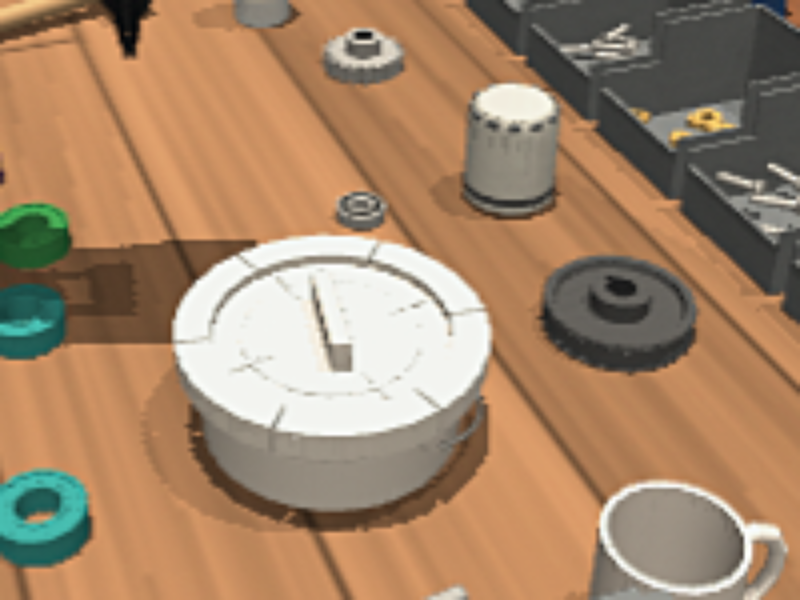

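The side view shows the lid flush and level on the pail (crop (332,335)), all six sections even, and the other things undisturbed.

```bash
python3 -c "from cell import order; print(order.job_done())"
```

```text
the job is handed in; nothing more can be done
None
```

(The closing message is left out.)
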